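# Clamp the rail carrier and seat the keyed cuvette holder in its rotary hub

## Robot

A 6-joint arm with a two-finger parallel gripper is mounted at the origin on a cart in front of the work surface, level with it; the furniture and walls round the work are solid. World frame = base frame: x ahead of the robot, y to its left, z up, the work surface at z = 0. Lengths are in m, angles in degrees, forces in N, time in s.
With the tool pointing down it reaches from about 0.25 to 0.725 m from the base axis. Payload 9.7 kg.
Tool frame: the origin (TCP) lies midway between the tips of the shut fingers; the grasp point (between the pads) lies 19 mm behind it; z points along the fingers, x is the direction in which the jaws open and shut, and the axes are right-handed (so a half turn about z gives the same grasp; the last joint's range is limited). The gripper opens to 85 mm and grips with 20 to 120 N. Pads are 22 mm wide; open, the fingers measure 114 mm over their backs; the gripper's body (76 mm by 85 mm) begins 54 mm behind the grasp point. The pads swing forward as they close: fully open they stand 13 mm farther back than shut.
Start: joints at [-69.328, 4.979, 10.078, 95.1, 0, 90], TCP at [0.194, -0.515, 0.231] pointing down, gripper open.
Joint ranges: [-179.16, 179.16], [-48.56, 103.87], [-65.8, 70.77], [-126.05, 130.52], [-82.76, 87.17], [-180, 180]. Speed limits (degrees/s): [127.2, 127.2, 147.25, 180, 180, 180].

## Interface

Orientations are given as [roll, pitch, yaw] about the fixed x, y, z axes, in that order (R = Rz(yaw) Ry(pitch) Rx(roll)).
In Python, from workcell import bot, optics gives the robot as it stands.
- The arm moves only by the shell command python3 -m creep 'ROWS' [FORCE]. ROWS is JSON, a list of rows, each a list of 7 numbers: the shift along the tool's x, y, z in m, then the turn, a rotation vector about the tool's x, y, z in rad, then the opening, from 0 (shut) to 1 (fully open). A call has 1 to 8 rows; each row is the pose to reach, as a shift and turn from the pose commanded when the call began, along the tool's axes at that moment; what a row does not reach only later rows make up. A row lasts 1/10 s, in which the tool goes at most 50 mm and 8.59 degrees, less where a joint would pass 70% of its speed; a pose out of reach is approached as far as the arm can. A call with a gripper value outside its range is refused whole. The fingers move at their own pace and stop on an object; FORCE is the grip in N (left out, the last holds). Time passes only in rows, so rows that repeat a pose let the fingers close. It gives the time, the measured TCP pose, the force and the opening at its end, in the units of the state.
- bot.get_obs(): the state, without advancing time (a new reading comes with each control period).
- optics.camera(name): name is "scene" or "side" or "wrist"; returns the picture (420x560x3 uint8, red, green, blue); there is no depth.
- optics.camera_params(name): a dict with "camera_matrix" (3x3 intrinsics, pixels), "R" (3x3) and "t" (3): a world point X has camera coordinates R X + t; the wrist camera has in their place "mount" (4x4, takes a point from camera to tool coordinates, whose origin is the TCP and whose axes are the tool frame's). Camera axes: x right, y down, z forward; pixel columns grow to the right and rows downward; lengths in m; the calibration is good to about 2 mm. A picture is of the moment at which its call begins: read the wrist's pose just before it. camera_params takes no time and is no camera call.
- bot.job_done(): hands the job in, once; it reports no verdict.
The state is a dict: "time": time; "q": joint angles; "qd": joint speeds; "joint_efforts": joint torques, N m; "ee_pos": TCP position; "tcp_rot": TCP orientation; "wrist_force": force on the tool from outside, world axes, zero at the start; "torque": the same for the moment, N m; "opening": finger opening in m.
Only numpy, scipy, OpenCV 4.12 (cv2) and the standard library are available. Lean on these libraries where they do the work, as an engineer would, in place of code of your own. Each camera call takes 0.05 s, during which the arm holds its last target.

## Task

Swing the red-knobbed cam lever fully over to clamp the rail carrier where it stands, without shifting the carrier or turning its dial. Then lift the black cuvette holder out of the wooden stand, enter its shaft in the brass hub on the carrier, turn it until its key slips into the keyway, and push on against the spring until the flange sits fully home on the hub. Finish while still holding it pressed home, so that a colleague can tighten the hub screw; leave the aiming pin, the beaker and the vial where they are.

Things in the scene. Friction and masses are not known exactly. Their poses are not given: they have to be found in the camera images.
- cell_holder: Loose black cuvette holder, about 250 g, upright in a hole of the wooden stand. Origin: centre of its flange's underside, z up. Flange 40 mm across, 6 mm thick; above it a 30 x 30 mm square block (sides along x and y) from 6 to 48 mm, with 13 mm windows between corner posts and an open well; grip two opposite sides, about 30 mm above the origin. White index line on the -x side.
- hub_mouth (a point): Centre of the bore at the top face of the brass hub, 84 mm above the bench; z up. Boss 40 mm across, bore 17 mm. With the cuvette holder home, its origin coincides with this point and its x axis with this x axis. A spring washer in the bore meets the shaft tip 6 mm before home and pushes back with about 5 N, rising to about 10 N when home: let go, the holder rises 6 mm.
- dial_mark (a point): Red mark on the rim of the graduated dial, 27 mm from the dial's axis toward the keyway and 14 mm below the top of the hub. The dial holds by its worm drive (slips above about 0.8 N m). The carrier under it slides along the rail with about 7 N while unclamped; clamped it holds against about 40 N.
- clamp_lever (a joint): Angle of the carrier's cam lever: 0 to 0.4 at the start (open, pointing out from the rail, roughly toward the robot), 1.42 at its stop (clamped, lying along the rail); it turns counter-clockwise seen from above and stays where it is left. It takes about 3.5 N at the knob, growing to about 5 N near the stop. Clamped above about 1.2.
- lever_knob (a point): Middle of the upright red knob at the lever's end: 15 mm across, from 17 mm below to 15 mm above this point (66 mm above the bench). The steel lever arm, 8 mm thick, runs to the pivot just below the knob, its top 16 mm below this point.
- lever_pivot (a point): Point on the vertical axis of the cam lever at the height of the knob's middle, 55 mm from the knob; the lever's cam head lies 19 to 30 mm below it.
- stand: Fixed wooden stand 50 x 135 x 34 mm; origin: centre of the underside. Two holes at y = -37.5 mm and +37.5 mm hold the cuvette holder and the aiming pin, either way round. The spectrometer bridge behind it is about 0.34 m tall; on the way to the rail pass in front of it, over the red power supply (about 0.2 m tall with its fan).
- aiming_pin: Loose brass aiming pin on the same flange and keyed shaft, in the other hole of the stand; origin: centre of the flange's underside, point 58 mm above it. Stays where it is.
- beaker: Loose glass beaker, 54 mm across the body, 79 mm tall, origin: centre of the underside. Stays where it is.
- vial: Loose glass vial with white cap, 27 mm across, 57 mm tall, origin: centre of the underside. Stays where it is.
- key (a point): Outer lower end of the key on the holder's shaft, 13 mm from the axis on the holder's -x side (under the white index line) and 18 mm below the flange's underside. The key is 6 mm wide and reaches from there up to 4 mm below the flange. Axes as the holder's.
- shaft_tip (a point): Lower end of the holder's steel shaft, on its axis, 28 mm below the flange's underside. The shaft is 16 mm across, its last 5 mm tapering to 10 mm; the lowest 10 mm carry no key. In the stand it hangs with play in a 29 mm hole, the flange resting on the stand's top.
- keyway (a point): Middle of the keyway at the hub's top face, 11 mm from the axis on hub_mouth's -x side (red marks on boss and dial point to it). It is 7.4 mm wide, reaches 14.5 mm from the axis and runs down the bore. If the key is not over it, the key stops on the top face with the holder's origin 18 mm above hub_mouth.
Things that resemble listed ones, but are neither listed nor needed, are in the scene too. There is more than one size of the cell_holder; the job needs the larger.

How it is judged (in metres and radians):
On the way, in this order (a step that is already met when the one before it is completed fails the run):
1. the cam lever is swung over to clamp the carrier (above 1.25) (value of joint clamp_lever above 1.25 rad), for 0.2 s.
2. the shaft is in the hub with its key in the keyway (flange less than 12 mm above the hub, within about 5 mm of its axis) (z of cell_holder in the frame of hub_mouth below 0.012 m and distance between cell_holder and hub_mouth below 0.013 m), for 0.1 s.
At the end, for the whole second after the job is handed in: The lever is over (above 1.25), the cuvette holder's flange is home on the hub (within 2.5 mm of its face, 4 mm of its axis, upright within 4 degrees, key in the keyway within 8.6 degrees) and the fingers still hold it there with more than 3 N (value of joint clamp_lever above 1.25 rad and z of cell_holder in the frame of hub_mouth below 0.0025 m and distance between cell_holder and hub_mouth below 0.004 m and angle between the x axis of cell_holder and the x axis of hub_mouth, either way round below 0.15 rad and angle between cell_holder's own z axis and vertical below 0.07 rad and contact force between the fingers and cell_holder above 3 N); the arm keeps its last pose, push and grip.
It fails at once if the carrier is shifted or the dial turned (its rim mark over 15 mm from where it was) (distance of dial_mark from where it was at the start of the episode above 0.015 m).
It fails at once if the aiming pin, the beaker or the vial is disturbed (over 20 mm) (distance of any of aiming_pin, beaker, vial from where it was at the start of the episode above 0.02 m).
It also fails if it takes over 62 s, if anything falls off the work surface, if the arm or the gripper's body presses on something with over 40 N, if the wrist force passes 120 N, or if a joint passes its speed limit or range.

## Working session

There is one attempt and no reset: what is moved stays moved. The work goes in short steps, Python scripts to look and compute and a shell command to move; the robot and the scene stay as the last step left them, time stands still between calls to the robot, and variables do not carry over. Pictures are saved under pics/ and viewed, and the job is handed in when it is done.

```bash
ls; mkdir -p pics
python3 - <<'E'
from workcell import bot, optics
import cv2
print(bot.get_obs())
for n in ["scene","side","wrist"]:
    im=optics.camera(n); cv2.imwrite(f"pics/{n}0.png",im[:,:,::-1]); p=optics.camera_params(n)
    print(n,{k:__import__('numpy').round(v,4).tolist() for k,v in p.items()})
E
```

```text
pics
{'time': 0.0, 'q': array([-6.93264683e+01,  5.01137229e+00,  1.00337356e+01,  9.51004131e+01,
        3.89874652e-04,  9.00012110e+01]), 'qd': array([-0.04750307, -0.01354386,  0.07490971, -0.00432393,  0.09488171,
       -0.00190174]), 'joint_efforts': array([-2.25265967e-04, -5.20381773e+01,  4.64811873e+01,  1.60020887e-02,
        4.16513842e-05,  3.33622729e-06]), 'ee_pos': array([ 0.19409061, -0.51435888,  0.23057403]), 'tcp_rot': array([-1.79999612e+02,  7.80497587e-02, -6.93276793e+01]), 'wrist_force': array([0.28530721, 0.49051441, 0.3924744 ]), 'torque': array([-0.02526493,  0.03096974,  0.05261964]), 'opening': 0.08560651470606986}
scene {'camera_matrix': [[385.5986, 0.0, 278.8043], [0.0, 385.5986, 210.9937], [0.0, 0.0, 1.0]], 'R': [[-0.7167, -0.6973, 0.0096], [-0.5531, 0.56, -0.6169], [0.4248, -0.4474, -0.787]], 't': [0.2736, 0.4043, 0.9014]}
side {'camera_matrix': [[414.3726, 0.0, 281.5878], [0.0, 414.3726, 205.1448], [0.0, 0.0, 1.0]], 'R': [[0.8886, -0.4587, 0.0057], [-0.2965, -0.5837, -0.7559], [0.3501, 0.67, -0.6547]], 't': [-0.5083, 0.1421, 1.344]}
wrist {'camera_matrix': [[328.915, 0.0, 276.8165], [0.0, 328.915, 214.6183], [0.0, 0.0, 1.0]], 'mount': [[1.0, 0.0019, -0.0003, -0.0007], [-0.0017, 0.9554, 0.2953, -0.0757], [0.0008, -0.2953, 0.9554, -0.1421], [0.0, 0.0, 0.0, 1.0]]}
```

View pics/scene0.png

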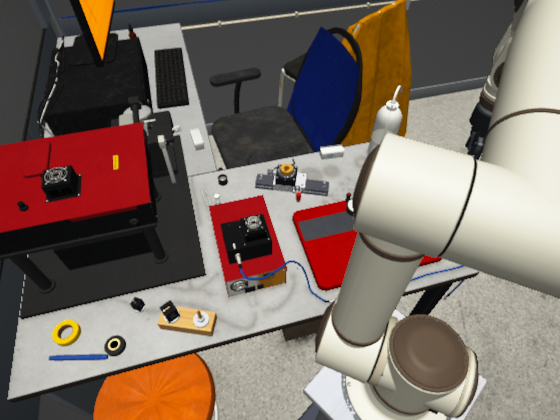

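View pics/side0.png

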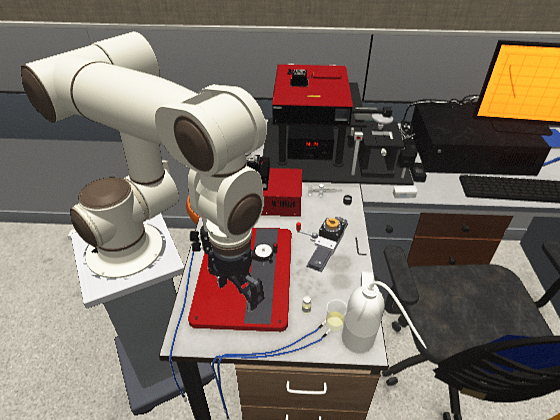

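View pics/wrist0.png

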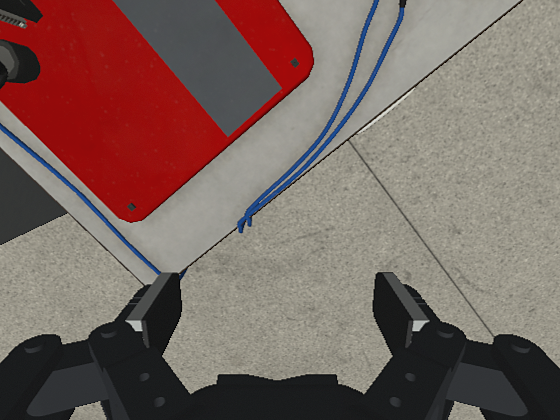

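The scene view shows the stand at about (187,318): a black block at (168,310), the brass pin at (200,318), and a second small black block loose at (137,303). The rail and hub are at (287,172), with the red knob at (298,196). In the side view the hub is at (331,226) and the knob at (298,227). I'll enlarge these areas next.

Run:
```python
import cv2
a=cv2.imread("pics/scene0.png"); b=cv2.imread("pics/side0.png")
c=lambda im,x,y,w,h,f:cv2.resize(im[y:y+h,x:x+w],None,fx=f,fy=f,interpolation=cv2.INTER_CUBIC)
cv2.imwrite("pics/c1.png",c(a,120,285,110,60,7))
cv2.imwrite("pics/c2.png",c(a,245,140,110,80,7))
cv2.imwrite("pics/c3.png",c(b,280,200,90,80,7))
```

```text
(no output)
```

View pics/c1.png

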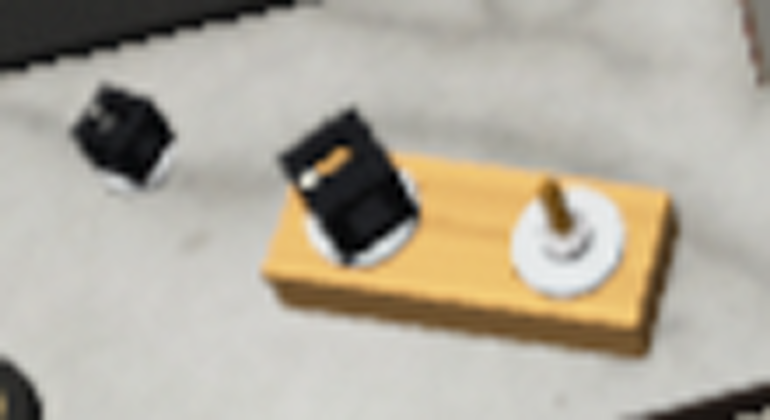

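View pics/c2.png

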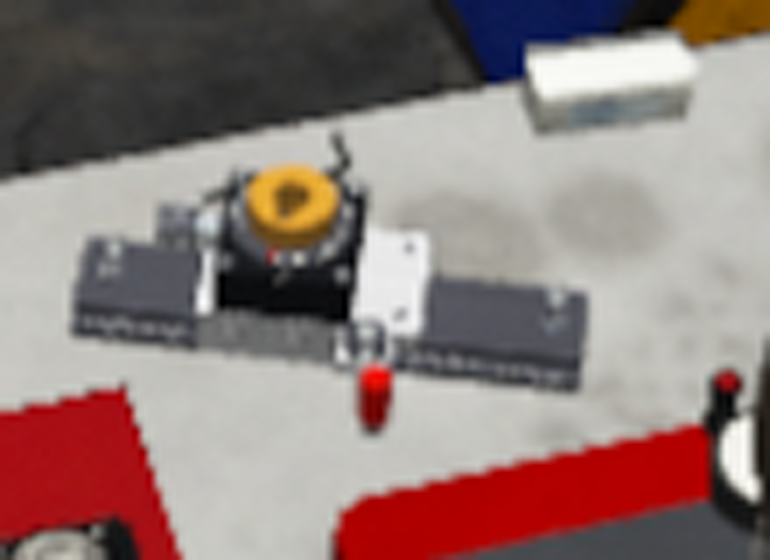

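View pics/c3.png

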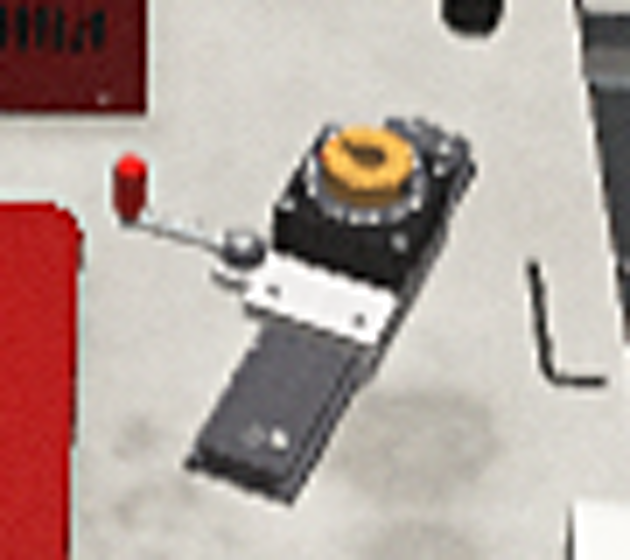

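```bash
cat > h.py <<'E'
import numpy as np, cv2
from scipy.spatial.transform import Rotation as Ro
from workcell import bot, optics
def pr(n):
    p=optics.camera_params(n); K=np.array(p["camera_matrix"])
    if n=="wrist":
        raise ValueError
    return K,np.array(p["R"]),np.array(p["t"]).ravel()
def wristpr(obs):
    p=optics.camera_params("wrist");K=np.array(p["camera_matrix"]);T=np.eye(4)
    T[:3,:3]=Ro.from_euler('xyz',obs["tcp_rot"],degrees=True).as_matrix();T[:3,3]=obs["ee_pos"]
    M=T@np.array(p["mount"]); return K,M[:3,:3].T,-M[:3,:3].T@M[:3,3]
def ray(c,uv):
    K,R,t=c; d=R.T@np.linalg.inv(K)@np.array([uv[0],uv[1],1.]); return -R.T@t,d
def onz(c,uv,z):
    o,d=ray(c,uv); return o+d*(z-o[2])/d[2]
def tri(cs,uvs):
    A=[];b=[]
    for c,uv in zip(cs,uvs):
        o,d=ray(c,uv);d/=np.linalg.norm(d);P=np.eye(3)-np.outer(d,d);A.append(P);b.append(P@o)
    return np.linalg.lstsq(np.vstack(A),np.hstack(b),rcond=None)[0]
def proj(c,X):
    K,R,t=c;x=K@(R@np.array(X)+t);return x[:2]/x[2]
def snap(n,name):
    o=bot.get_obs(); im=optics.camera(n)[:,:,::-1]; cv2.imwrite(f"pics/{name}.png",im)
    if n=="wrist": np.save(f"pics/{name}.npy",np.array([*o["ee_pos"],*o["tcp_rot"]]))
    return o,im
def wcam(name):
    a=np.load(f"pics/{name}.npy"); return wristpr(dict(ee_pos=a[:3],tcp_rot=a[3:]))
E
python3 - <<'E'
from h import *
np.set_printoptions(precision=4,suppress=True)
S,D=pr("scene"),pr("side")
for n,a,b,z in [("knob",(298.5,197),(298.6,226.9),.066),("hub",(286.7,168.3),(332.6,222.1),.084)]:
    print(n,tri([S,D],[a,b]),onz(S,a,z),onz(D,b,z))
print("pivot side",onz(D,(314.7,235.3),.045), "dialmark", onz(D,(280+320/7,200+155/7),.07),onz(S,(245+275/7,140+256/7),.07))
print("stand cornerstop S",[onz(S,(120+x/7,285+y/7),.034)[:2] for x,y in [(263,272),(640,327),(672,192)]])
for n,(x,y),z in [("holder flange",(362,220),.040),("pin flange",(567,240),.040),("block top",(350,185),.07)]:
    print(n,onz(S,(120+x/7,285+y/7),z))
for nm,uv in [("psu",(240,215)),("psu2",(285,270)),("bridge leg",(155,240)),("bridgeleg2",(40,295)),("vial",(350,200))]: print(nm,onz(S,uv,0))
print("vial,beaker",onz(D,(307,305),.02),onz(D,(336,318),.04),"bottle",onz(D,(363,345),0))
E
```

```text
knob [ 0.5169 -0.2219  0.0621] [ 0.5124 -0.2187  0.066 ] [ 0.5173 -0.2245  0.066 ]
hub [ 0.6132 -0.2703  0.0823] [ 0.6089 -0.268   0.084 ] [ 0.6152 -0.2705  0.084 ]
pivot side [ 0.5558 -0.2632  0.045 ] dialmark [ 0.6043 -0.2485  0.07  ] [ 0.5986 -0.2467  0.07  ]
stand cornerstop S [array([0.5007, 0.3066]), array([0.3908, 0.2265]), array([0.4209, 0.1868])]
holder flange [0.4886 0.2715 0.04  ]
pin flange [0.4311 0.2254 0.04  ]
block top [0.4871 0.2699 0.07  ]
psu [ 0.628  -0.0794  0.    ]
psu2 [ 0.3934 -0.037   0.    ]
bridge leg [0.7378 0.1603 0.    ]
bridgeleg2 [0.8082 0.4774 0.    ]
vial [ 0.4207 -0.3699  0.    ]
vial,beaker [ 0.4097 -0.4693  0.02  ] [ 0.4499 -0.5525  0.04  ] bottle [ 0.486  -0.6334  0.    ]
```

```bash
python3 -m creep '[[-0.015,-0.045,-0.02,0,0,0,1],[-0.03,-0.09,-0.04,0,0,0,1],[-0.045,-0.135,-0.06,0,0,0,1],[-0.06,-0.18,-0.08,0,0,0,1],[-0.075,-0.225,-0.1,0,0,0,1],[-0.09,-0.27,-0.1,0,0,0,1],[-0.105,-0.315,-0.1,0,0,0,1],[-0.12,-0.36,-0.1,0,0,0,1]]'
python3 -m creep '[[-0.015,-0.045,0,0,0,0,1],[-0.027,-0.087,0,0,0,0,1],[-0.027,-0.087,0,0,0,0.1,1],[-0.027,-0.087,0,0,0,0.2,1],[-0.027,-0.087,0,0,0,0.2,1]]'
python3 - <<'E'
from h import *
snap("wrist","w1"); o=bot.get_obs(); print(o)
E
```

```text
time: 0.95
ee_pos: [0.49, -0.2736, 0.3314]
tcp_rot: [-180.0, -0.0, -69.3]
wrist_force: [0.1, -0.8, 0.2]
opening: 0.0854
time: 1.45
ee_pos: [0.5608, -0.2189, 0.3307]
tcp_rot: [180.0, 0.0, -80.8]
wrist_force: [-0.3, -0.2, -0.6]
opening: 0.0852
{'time': 1.5, 'q': array([-2.13512376e+01,  1.67767675e+01,  3.51789181e+01,  1.08437021e+02,
       -1.21035377e-03,  1.49303088e+02]), 'qd': array([-0.58979332, -0.35946306, -0.12832099, -0.07221078,  0.09614524,
       -2.08469663]), 'joint_efforts': array([ 5.52197322e-01, -6.13409328e+01,  4.34896946e+01, -1.49423140e-02,
        1.35502292e-02,  6.81625251e-01]), 'ee_pos': array([ 0.56056132, -0.21913788,  0.3309504 ]), 'tcp_rot': array([ 1.79969398e+02,  1.67602871e-02, -8.06543294e+01]), 'wrist_force': array([-0.67517878,  0.07204081,  0.27364292]), 'torque': array([-0.0463128 ,  0.01733057,  0.03456845]), 'opening': 0.08547031396505471}
```

View pics/w1.png

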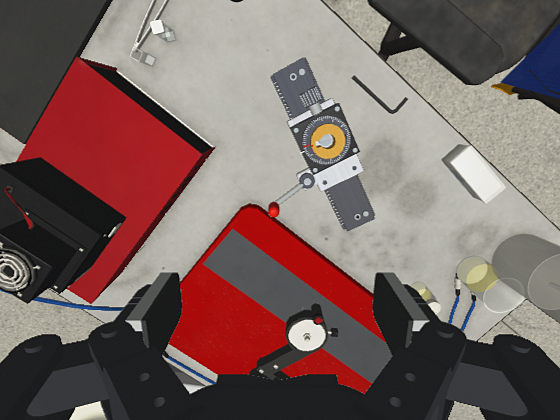

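The wrist view shows the hub at about (326,140), the cam pivot at (307,181), the red knob at (274,210), and the rail running from (292,70) to (357,225).

Run:
```python
import cv2
a=cv2.imread("pics/w1.png")
cv2.imwrite("pics/w1c.png",cv2.resize(a[100:230,250:380],None,fx=4.6,fy=4.6,interpolation=cv2.INTER_CUBIC))
```

```text
(no output)
```

View pics/w1c.png

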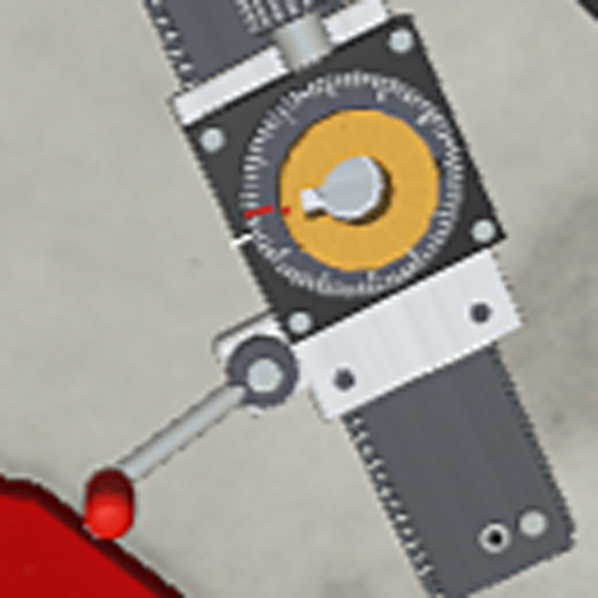

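Run:
```python
from h import *
np.set_printoptions(precision=4,suppress=True)
c=wcam("w1"); f=lambda x,y,z:onz(c,(250+x/4.6,100+y/4.6),z)
S,D=pr("scene"),pr("side")
hub=f(359,190,.084);km=f(287,210,.084);dm=f(254,213,.070);kn=f(110,516,.080);pv=f(263,372,.047)
ra=f(150,20,.03);rb=f(420,598,.03)
print(hub,km,dm,kn,pv)
ang=lambda v:np.degrees(np.arctan2(v[1],v[0]))
print("mark",ang(km-hub),np.hypot(*(km-hub)[:2]),ang(dm-hub),np.hypot(*(dm-hub)[:2]),"lever",ang(kn-pv),np.hypot(*(kn-pv)[:2]),"rail",ang(rb-ra))
print("tri hub",tri([S,D,c],[(286.7,168.3),(332.6,222.1),(250+359/4.6,100+190/4.6)]))
```

```text
[ 0.6136 -0.2693  0.084 ] [ 0.6058 -0.2523  0.084 ] [ 0.6026 -0.2456  0.07  ] [ 0.5177 -0.2212  0.08  ] [ 0.5573 -0.2587  0.047 ]
mark 114.68074386017634 0.018621982956543305 114.94576790588646 0.026062510757587847 lever 136.47983810316316 0.054558814561089915 rail -144.26636287412407
tri hub [ 0.6133 -0.27    0.0821]
```

Run:
```python
from h import *
np.set_printoptions(precision=4,suppress=True)
c=wcam("w1"); S,D=pr("scene"),pr("side")
for z in (0,.1,.13): print("psu edge",z,onz(c,(213,150),z)[:2],onz(c,(92,303),z)[:2])
for z in (.03,.08): print("decoy",z,onz(c,(306,335),z)[:2])
print("decoy side/ scene",tri([S,D,c],[(348.8,194.5),(263,246),(318,321)]))
print("vial/beaker",onz(c,(430,300),0.03)[:2],onz(c,(475,275),.06)[:2])
th=np.radians(136.5);u=np.array([np.cos(th),np.sin(th)])
def rows(target,yaw):
    o=bot.get_obs();R=Ro.from_euler('xyz',o["tcp_rot"],degrees=True)
    d=R.inv().apply(np.array(target)-o["ee_pos"]); 
    y=Ro.from_euler('xyz',[180,0,yaw],degrees=True); return d,(R.inv()*y).as_rotvec()
print(rows([.5175,-.221,.13],46.5))
```

```text
psu edge 0 [ 0.5707 -0.1244] [0.2916 0.046 ]
psu edge 0.1 [ 0.5844 -0.1416] [ 0.3643 -0.0074]
psu edge 0.13 [ 0.5885 -0.1468] [ 0.3861 -0.0233]
decoy 0.03 [ 0.3096 -0.3058]
decoy 0.08 [ 0.3464 -0.2945]
decoy side/ scene [ 0.3804 -0.2939  0.1102]
vial/beaker [ 0.4026 -0.4813] [ 0.4667 -0.5127]
(array([-0.0051,  0.0427,  0.201 ]), array([-0.    ,  0.0008, -2.2193]))
```

```bash
python3 -m creep '[[0,0.01,0.02,0,0,-0.149,0.4],[0,0.02,0.04,0,0,-0.298,0.4],[0,0.03,0.06,0,0,-0.447,0.4],[0,0.04,0.08,0,0,-0.596,0.4],[-0.005,0.043,0.08,0,0,-0.745,0.4],[-0.005,0.043,0.08,0,0,-0.894,0.4],[-0.005,0.043,0.08,0,0,-1.043,0.4],[-0.005,0.043,0.08,0,0,-1.192,0.4]]'
python3 -m creep '[[0,0,0,0,0,-0.149,0.4],[0,0,0,0,0,-0.298,0.4],[0,0,0,0,0,-0.447,0.4],[0,0,0,0,0,-0.596,0.4],[0,0,0,0,0,-0.745,0.4],[0,0,0,0,0,-0.894,0.4],[0,0,0,0,0,-1.027,0.4],[0,0,0,0,0,-1.027,0.4]]'
cat >> h.py <<'E'
def goal(target,yaw):
    o=bot.get_obs();R=Ro.from_euler('xyz',o["tcp_rot"],degrees=True)
    d=R.inv().apply(np.array(target)-o["ee_pos"])
    y=Ro.from_euler('xyz',[180,0,yaw],degrees=True); return d.round(4),(R.inv()*y).as_rotvec().round(4)
E
python3 - <<'E'
from h import *
snap("wrist","w2"); print(goal([.5175,-.221,.052],46.5), bot.get_obs()["opening"])
E
```

```text
time: 2.3
ee_pos: [0.5168, -0.2215, 0.2515]
tcp_rot: [180.0, -0.0, -12.0]
wrist_force: [0.2, 0.2, -0.2]
opening: 0.0343
time: 3.1
ee_pos: [0.5169, -0.2215, 0.2514]
tcp_rot: [180.0, -0.0, 46.6]
wrist_force: [0.4, -0.2, 0.8]
opening: 0.0343
(array([0.0007, 0.    , 0.1994]), array([ 0.0001, -0.0001, -0.004 ])) 0.03451591492660954
```

View pics/w2.png

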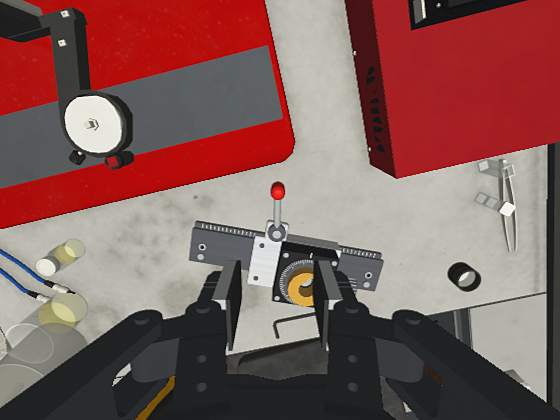

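The knob is centred at (278,190), the pivot at (277,233), and the lever is vertical in the image, so it lies along tool y. The jaws straddle the knob's column.

```bash
python3 - <<'E'
from h import *
c=wcam("w2"); print(onz(c,(278,187),.08), onz(c,(277,232),.047), onz(c,(301,286),.084))
E
python3 -m creep '[[0.0,0,0.04,0,0,0,0.4],[0.0,0,0.08,0,0,0,0.4],[0.0,0,0.12,0,0,0,0.4],[0,0,0.145,0,0,0,0.4],[0,0,0.145,0,0,0,0.4]]'
python3 - <<'E'
from h import *
snap("wrist","w3"); snap("side","s3")
E
```

```text
[ 0.51286846 -0.21499236  0.08      ] [ 0.5547951  -0.25587572  0.047     ] [ 0.6063515  -0.26972047  0.084     ]
time: 3.65
ee_pos: [0.5151, -0.2205, 0.1025]
tcp_rot: [-179.7, 0.1, 46.2]
wrist_force: [0.8, 0.1, 0.0]
opening: 0.0342
```

View pics/w3.png

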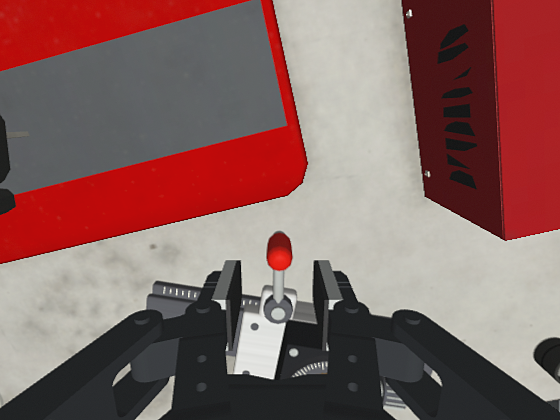

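The knob is at (279,250), midway between the pads (columns 235 and 320). It sits slightly toward tool −y.

Run:
```python
from h import *
c=wcam("w3"); X=onz(c,(279.5,243),.08); print(X, onz(c,(278,312),.047));o=bot.get_obs();print(o["ee_pos"],goal(X,46.5))
print(proj(c,[.515,-.218,.08]))
```

```text
[ 0.51010922 -0.21253061  0.08      ] [ 0.55596425 -0.25734931  0.047     ]
[ 0.51725099 -0.22135288  0.10714321] (array([ 0.0014, -0.0113,  0.0271]), array([ 0.0002, -0.0001, -0.0043]))
[278.41167919 255.54003131]
```

```bash
python3 -m creep '[[0.0,-0.002,0.02,0,0,0,0.4],[0.0,-0.003,0.04,0,0,0,0.4],[0.0,-0.003,0.053,0,0,0,0.4],[0,-0.003,0.053,0,0,0,0.4]]'
python3 - <<'E'
from h import *
snap("wrist","w4"); snap("side","s4"); print(bot.get_obs()["ee_pos"])
a=cv2.imread("pics/s4.png")
cv2.imwrite("pics/s4c.png",cv2.resize(a[190:280,260:360],None,fx=6,fy=6,interpolation=cv2.INTER_CUBIC))
E
```

```text
time: 4.15
ee_pos: [0.5149, -0.2191, 0.0531]
tcp_rot: [-180.0, 0.0, 46.3]
wrist_force: [0.1, -0.7, 0.2]
opening: 0.0341
[ 0.5156622  -0.2194023   0.05464927]
```

View pics/w4.png

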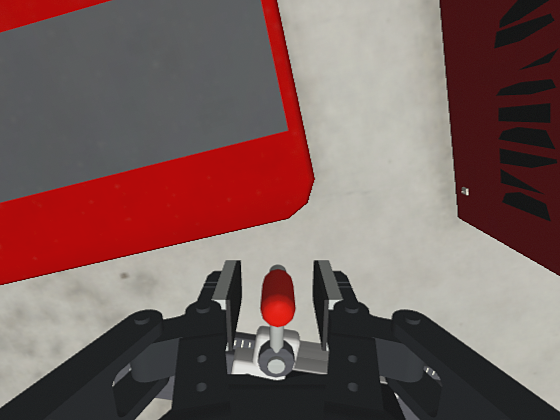

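View pics/s4c.png

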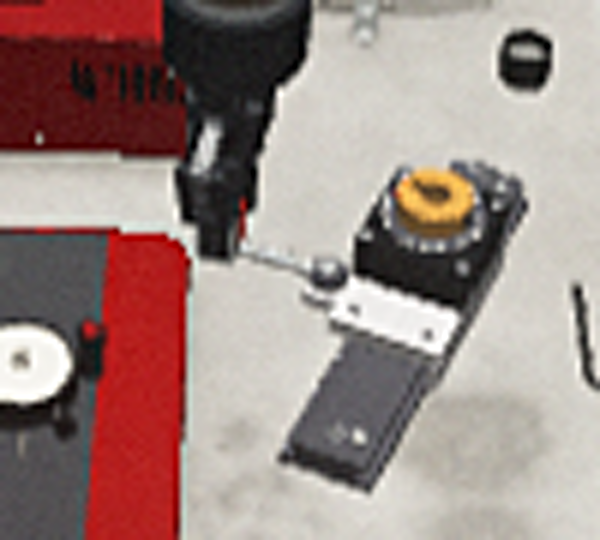

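```bash
python3 -m creep '[[-0.006,0,0,0,0,0,0.4],[-0.0095,0,0,0,0,0,0.4],[-0.0149,0.0012,0,0,0,-0.1,0.4],[-0.0202,0.003,0,0,0,-0.2,0.4],[-0.0253,0.0053,0,0,0,-0.3,0.4],[-0.0302,0.008,0,0,0,-0.4,0.4],[-0.0347,0.0113,0,0,0,-0.5,0.4],[-0.0389,0.015,0,0,0,-0.6,0.4]]'
python3 - <<'E'
from h import *
snap("wrist","w5")
o=bot.get_obs();print(o["ee_pos"],o["tcp_rot"],o["wrist_force"])
E
```

```text
time: 5.05
ee_pos: [0.4991, -0.2576, 0.0542]
tcp_rot: [179.9, -0.1, 81.0]
wrist_force: [-0.8, 3.7, 3.2]
opening: 0.034
[ 0.49909432 -0.25831384  0.05414797] [ 1.79942799e+02 -2.87459984e-02  8.12823551e+01] [-0.65342769  2.59096502  2.04453389]
```

View pics/w5.png

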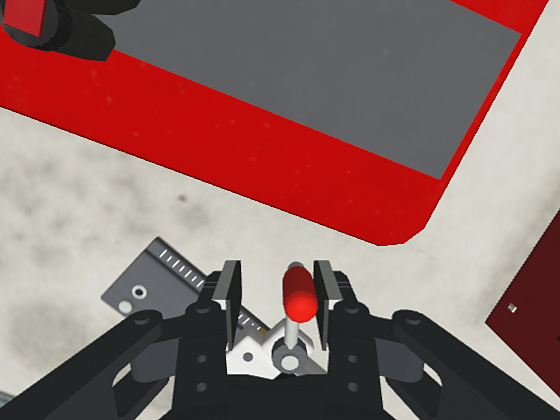

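The push works: the red knob at (300,295) rests against the right pad, and the force is about 3 N. I'll continue round the arc.

```bash
python3 -m creep '[[-0.0054,0.0012,0,0,0,-0.1,0.4],[-0.0107,0.003,0,0,0,-0.2,0.4],[-0.0158,0.0053,0,0,0,-0.3,0.4],[-0.0207,0.008,0,0,0,-0.4,0.4],[-0.0252,0.0113,0,0,0,-0.5,0.4],[-0.0294,0.015,0,0,0,-0.6,0.4],[-0.0332,0.019,0,0,0,-0.7,0.4],[-0.0332,0.019,0,0,0,-0.7,0.4]]'
python3 - <<'E'
from h import *
snap("wrist","w6");snap("side","s6")
o=bot.get_obs();print(o["ee_pos"],o["tcp_rot"],o["wrist_force"])
E
```

```text
time: 5.9
ee_pos: [0.5121, -0.2938, 0.0534]
tcp_rot: [-180.0, -0.0, 120.8]
wrist_force: [-0.3, 0.4, 0.2]
opening: 0.0345
[ 0.51232565 -0.29357939  0.05341407] [-1.79997411e+02  9.57323225e-03  1.20592106e+02] [-1.34436601  0.8338752   0.27518555]
```

View pics/w6.png

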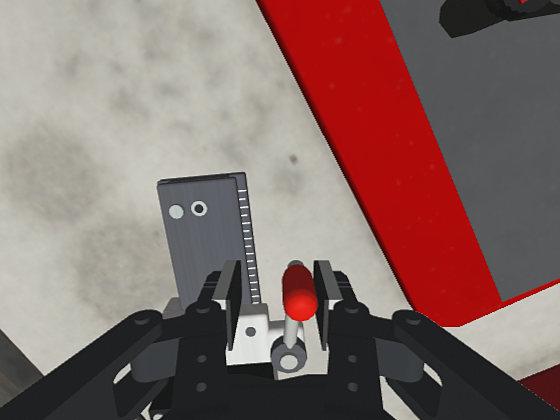

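```bash
python3 -m creep '[[-0.0027,0.0006,0,0,0,-0.05,0.4],[-0.0054,0.0012,0,0,0,-0.1,0.4],[-0.0065,0.0015,0,0,0,-0.12,0.4],[-0.0065,0.0015,0,0,0,-0.12,0.4]]'
python3 - <<'E'
from h import *
snap("wrist","w7")
o=bot.get_obs();print(o["ee_pos"],o["tcp_rot"],o["wrist_force"])
E
```

```text
time: 6.4
ee_pos: [0.5144, -0.2937, 0.0529]
tcp_rot: [179.9, -0.6, 127.7]
wrist_force: [-14.7, 23.4, 10.7]
opening: 0.034
[ 0.51445235 -0.29371266  0.05291656] [179.93770432  -0.57580226 127.63007484] [-13.93480798  23.57254125  10.8561879 ]
```

View pics/w7.png

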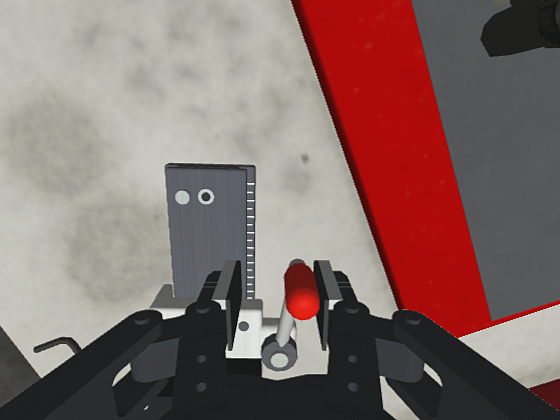

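```bash
python3 -m creep '[[0.008,0,0,0,0,0,0.4],[0.015,0,0,0,0,0,0.4],[0.015,0,-0.05,0,0,0,0.4],[0.015,0,-0.1,0,0,0,0.4],[0.015,0,-0.15,0,0,0,0.4],[0.015,0,-0.2,0,0,0,0.4],[0.015,0,-0.25,0,0,0,0.4],[0.015,0,-0.28,0,0,0,0.4]]'
python3 - <<'E'
from h import *
o,im=snap("wrist","w8")
print(o["ee_pos"],o["tcp_rot"],o["wrist_force"],goal([.455,.245,.32],o["tcp_rot"][2]))
E
```

```text
time: 7.25
ee_pos: [0.5079, -0.2865, 0.3379]
tcp_rot: [179.9, 0.3, 127.6]
wrist_force: [0.7, 0.1, 0.4]
opening: 0.0344
[ 0.50787982 -0.28652883  0.33791795] [179.88726323   0.31085244 127.58303994] [0.71804265 0.08312511 0.36474045] (array([0.4539, 0.2821, 0.0182]), array([0.0036, 0.0092, 0.    ]))
```

View pics/w8.png

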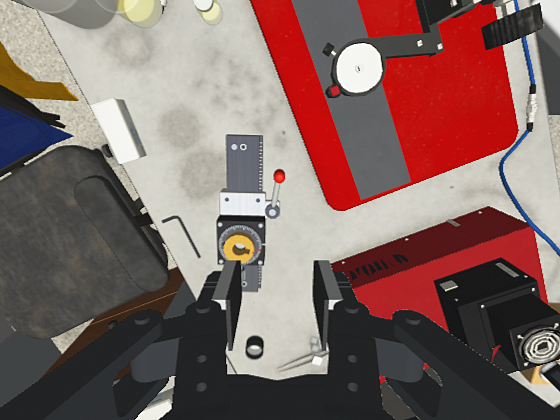

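Run:
```python
import cv2
a=cv2.imread("pics/w8.png")
cv2.imwrite("pics/w8c.png",cv2.resize(a[125:275,190:310],None,fx=4,fy=4,interpolation=cv2.INTER_CUBIC))
```

```text
(no output)
```

View pics/w8c.png

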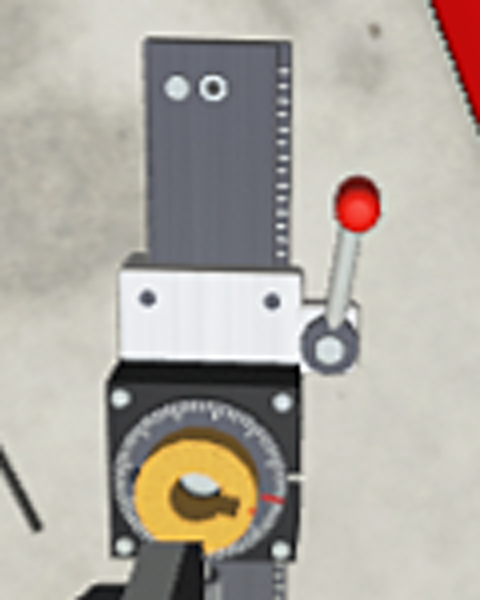

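Run:
```python
from h import *
np.set_printoptions(precision=4,suppress=True)
c=wcam("w8"); f=lambda x,y,z:onz(c,(190+x/4,125+y/4),z)
kn=f(357,209,.08);pv=f(330,348,.047);hub=f(195,501,.084);dm=f(272,499,.07);bm=f(251,512,.084)
ang=lambda v:np.degrees(np.arctan2(v[1],v[0]))
print(kn,pv,hub,dm,bm,"lever",ang(kn-pv)%360,np.hypot(*(kn-pv)[:2]),"rail",ang(f(290,60,.03)-f(281,590,.03))%360,"plate side",ang(f(150,60,.03)-f(281,60,.03))%360,"mark",ang(dm-hub),ang(bm-hub))
```

```text
[ 0.507  -0.2838  0.08  ] [ 0.5557 -0.2577  0.047 ] [ 0.6148 -0.2671  0.084 ] [ 0.6042 -0.2447  0.07  ] [ 0.6068 -0.2503  0.084 ] lever 208.2410216360105 0.055275759106791736 rail 215.9497123963258 plate side 307.69973292637246 mark 115.39118158294521 115.69491584059193
```

Lever now at about 208° world, 72° from its start. It met the 27 N stop, so it is clamped, and the dial mark is where it was. Next I'll go over to the stand.

```bash
python3 -m creep '[[0.042,0.026,0,0,0,0,0.6],[0.084,0.052,0,0,0,0,0.6],[0.126,0.078,0,0,0,0,0.8],[0.168,0.104,0,0,0,0,0.8],[0.21,0.13,0,0,0,0,0.8],[0.252,0.156,0,0,0,0,0.8],[0.294,0.182,0,0,0,0,0.8],[0.336,0.208,0,0,0,0,0.8]]'
python3 -m creep '[[0.042,0.026,0,0,0,0,0.8],[0.084,0.052,0,0,0,0,0.8],[0.118,0.074,0.01,0,0,0,0.8],[0.118,0.074,0.018,0,0,0,0.8],[0.118,0.074,0.018,0,0,0,0.8]]'
python3 - <<'E'
from h import *
o,im=snap("wrist","w9")
print(o["ee_pos"],o["tcp_rot"])
E
```

```text
time: 8.1
ee_pos: [0.4664, 0.1084, 0.3337]
tcp_rot: [179.9, 0.1, 127.6]
wrist_force: [1.5, -0.2, 0.4]
opening: 0.0681
time: 8.6
ee_pos: [0.4529, 0.2458, 0.3141]
tcp_rot: [-179.9, 0.0, 127.8]
wrist_force: [0.0, -0.1, 0.4]
opening: 0.0684
[0.45286791 0.24582992 0.31411124] [-1.79921062e+02  1.00771625e-02  1.27750997e+02]
```

View pics/w9.png

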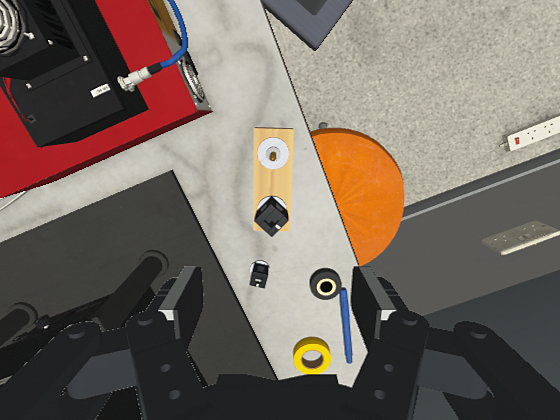

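Run:
```python
import cv2
a=cv2.imread("pics/w9.png")
cv2.imwrite("pics/w9c.png",cv2.resize(a[180:300,230:320],None,fx=6,fy=6,interpolation=cv2.INTER_CUBIC)[:600])
```

```text
(no output)
```

View pics/w9c.png

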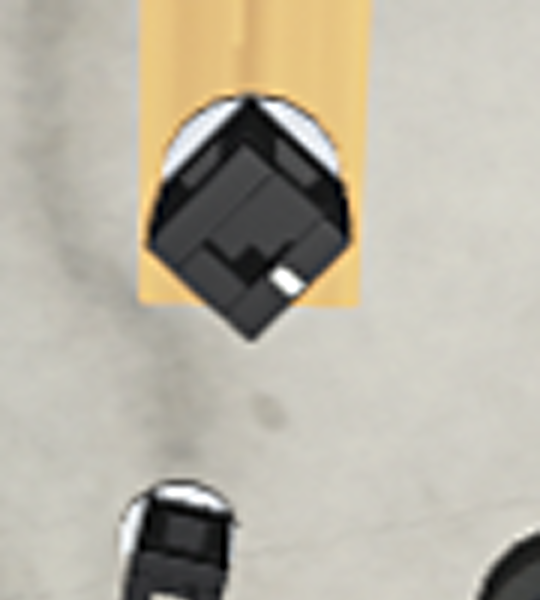

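Two black holders are visible: one in the stand at (272,217) and a smaller one loose on the bench at (259,272). The one meant is in the stand, and I'll check its size numerically. Its index line is on the lower-right side at crop (288,281).

Run:
```python
from h import *
np.set_printoptions(precision=4,suppress=True)
c=wcam("w9"); f=lambda x,y,z=.082:onz(c,(230+x/6,180+y/6),z)
L,B,R_,T=f(150,243),f(252,340),f(350,240),f(248,140)
print(L,B,R_,T); P=[L,B,R_,T]
print("sides",[round(np.linalg.norm(P[i]-P[(i+1)%4]),4) for i in range(4)]); C=sum(P)/4
ang=lambda v:np.degrees(np.arctan2(v[1],v[0]))
print("C",C,"-x dir",ang((B+R_)/2-(L+T)/2),"other",ang(B-R_),ang(T-L),ang(R_-T), ang(B-L))
fl=f(250,195,.04);print("flange approx",fl)
print("small",f(150,510,.034))
# flange ellipse: left top edge
print(f(163,175,.04),f(338,175,.04),f(250,95,.04))
print("stand end",f(140,300,.034),f(358,305,.034), "pin", onz(c,(273,153),.04))
```

```text
[0.5059 0.2552 0.082 ] [0.5098 0.2839 0.082 ] [0.4809 0.2863 0.082 ] [0.4771 0.2577 0.082 ]
sides [np.float64(0.0289), np.float64(0.0289), np.float64(0.0289), np.float64(0.0289)]
C [0.4934 0.2708 0.082 ] -x dir 82.28512817730572 other -4.847289553333 175.0930388894029 82.2873269750203 82.28293168183045
flange approx [0.496  0.2721 0.04  ]
small [0.573  0.3016 0.034 ]
[0.5041 0.2542 0.04  ] [0.4806 0.2845 0.04  ] [0.4781 0.2583 0.04  ]
stand end [0.5325 0.2685 0.034 ] [0.5031 0.3084 0.034 ] pin [0.4334 0.226  0.04  ]
```

Run:
```python
from h import *
print(goal([.4925,.271,.17],83.7))
```

```text
(array([-0.0034,  0.0471,  0.145 ]), array([-3.000e-04,  5.000e-04,  7.676e-01]))
```

```bash
python3 -m creep '[[-0.001,0.016,0.0,0,0,0.14,0.8],[-0.0034,0.032,0.02,0,0,0.28,0.8],[-0.0034,0.047,0.04,0,0,0.42,0.8],[-0.0034,0.047,0.08,0,0,0.56,0.8],[-0.0034,0.047,0.12,0,0,0.7,0.8],[-0.0034,0.047,0.145,0,0,0.768,0.8],[-0.0034,0.047,0.145,0,0,0.768,0.8]]'
python3 - <<'E'
from h import *
o,im=snap("wrist","w10"); print(o["ee_pos"],o["tcp_rot"])
a=im[200:400,180:380]
cv2.imwrite("pics/w10c.png",cv2.resize(a,None,fx=3,fy=3,interpolation=cv2.INTER_CUBIC))
E
```

```text
time: 9.35
ee_pos: [0.4918, 0.2691, 0.1675]
tcp_rot: [-179.8, 0.2, 83.5]
wrist_force: [-0.9, 0.1, 0.7]
opening: 0.0678
[0.49177957 0.2691232  0.16746373] [-1.79792281e+02  1.65098641e-01  8.34985823e+01]
```

View pics/w10c.png

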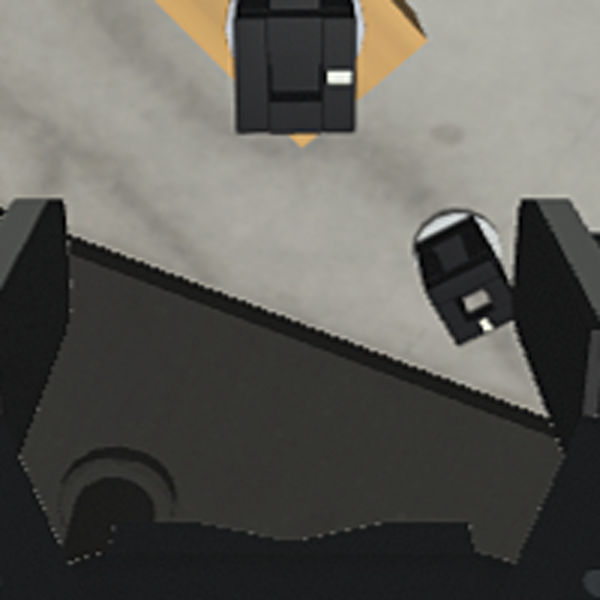

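The top face spans crop x 236–357 and y 15–132, square to the jaws, with the index line on the right (+x tool) side. The small look-alike is at crop (462,275).

Run:
```python
from h import *
np.set_printoptions(precision=4,suppress=True)
c=wcam("w10"); f=lambda x,y,z=.082:onz(c,(180+x/3,200+y/3),z)
P=[f(236,15),f(357,15),f(357,132),f(236,132)]; C=sum(P)/4
print(C,[np.linalg.norm(P[i]-P[i-1]) for i in range(4)],np.degrees(np.arctan2(*(P[1]-P[0])[1::-1])))
print("small", [goal(f(x,y,.035),83.7)[0][:2] for x,y in [(415,250),(518,310),(460,345)]])
print(goal(np.r_[C[:2],.045],83.7))
```

```text
[0.4944 0.2712 0.082 ] [np.float64(0.03004699646969409), np.float64(0.028931264904219583), np.float64(0.030037682385230968), np.float64(0.029997349906951777)] 83.63695645903195
small [array([0.0388, 0.0752]), array([0.0721, 0.0964]), array([0.0544, 0.1092])]
(array([0.0018, 0.0019, 0.1251]), array([-0.0011,  0.001 , -0.0006]))
```

```bash
python3 -m creep '[[0.002,0.002,0.03,0,0,0,0.8],[0.002,0.002,0.06,0,0,0,0.8],[0.002,0.002,0.09,0,0,0,0.8],[0.002,0.002,0.11,0,0,0,0.8],[0.002,0.002,0.122,0,0,0,0.8],[0.002,0.002,0.122,0,0,0,0.8]]'
python3 - <<'E'
from h import *
o,im=snap("wrist","w11"); print(o["ee_pos"],o["tcp_rot"],o["wrist_force"])
E
```

```text
time: 10.0
ee_pos: [0.4952, 0.2727, 0.0488]
tcp_rot: [180.0, -0.0, 83.7]
wrist_force: [0.1, -0.2, 0.6]
opening: 0.0686
[0.49516693 0.27274536 0.04876097] [ 1.79991340e+02 -9.69341866e-04  8.37306536e+01] [ 0.07441769 -0.2003778   0.6329572 ]
```

View pics/w11.png

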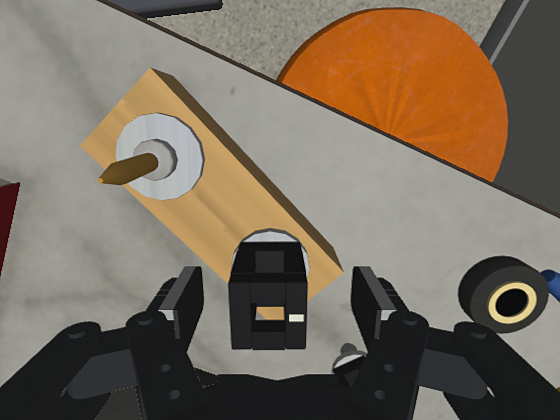

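The holder's top face spans about x 230–306 and y 283–348, between the pads at 188 and 365.

Run:
```python
from h import *
np.set_printoptions(precision=4,suppress=True)
c=wcam("w11"); P=[onz(c,p,.082) for p in [(231,283),(306,283),(307,348),(230,348)]]
C=sum(P)/4; print(C,[np.linalg.norm(P[i]-P[i-1]) for i in range(4)],goal(np.r_[C[:2],.046],83.7))
```

```text
[0.4943 0.2707 0.082 ] [np.float64(0.028742924939477194), np.float64(0.027727193169683462), np.float64(0.028725335042185184), np.float64(0.030435624235900433)] (array([-0.0025, -0.001 ,  0.0038]), array([ 0.0012, -0.0008,  0.0004]))
```

```bash
python3 -m creep '[[-0.002,-0.001,0.002,0,0,0,0.8],[-0.002,-0.001,0.002,0,0,0,0.8],[-0.002,-0.001,0.002,0,0,0,0],[-0.002,-0.001,0.002,0,0,0,0],[-0.002,-0.001,0.002,0,0,0,0],[-0.002,-0.001,0.002,0,0,0,0],[-0.002,-0.001,0.002,0,0,0,0],[-0.002,-0.001,0.002,0,0,0,0]]' 80
python3 - <<'E'
from h import *
o,im=snap("wrist","w12"); print(o["ee_pos"],o["tcp_rot"],o["wrist_force"],o["opening"])
E
```

```text
time: 10.85
ee_pos: [0.4937, 0.271, 0.0468]
tcp_rot: [180.0, 0.0, 83.7]
wrist_force: [-1.6, -3.9, 6.3]
opening: 0.0294
[0.49370319 0.2710309  0.04679675] [1.79969647e+02 9.55589510e-03 8.37018358e+01] [-1.55877015 -3.86518568  6.25934486] 0.029416542716727216
```

View pics/w12.png

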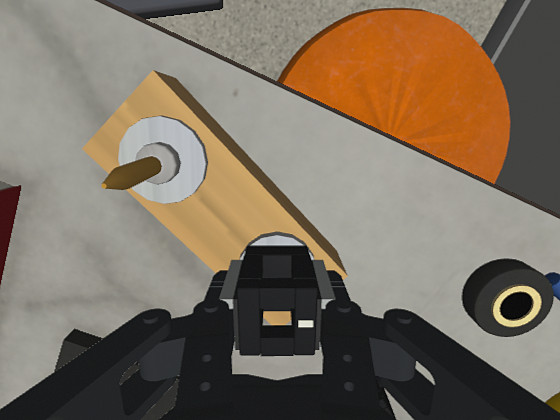

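Gripped: opening 29.4 mm, index line at (305,323). Lifting straight up.

```bash
python3 -m creep '[[0,0,-0.015,0,0,0,0],[0,0,-0.04,0,0,0,0],[0,0,-0.08,0,0,0,0],[0,0,-0.12,0,0,0,0],[0,0,-0.165,0,0,0,0],[0,0,-0.21,0,0,0,0],[0,0,-0.25,0,0,0,0],[0,0,-0.28,0,0,0,0]]'
python3 - <<'E'
from h import *
o,im=snap("wrist","w13"); print(o["ee_pos"],o["tcp_rot"],o["wrist_force"],o["opening"])
print(goal([.5,-.05,.33],100),goal([.6135,-.269,.33],115.0))
E
```

```text
time: 11.7
ee_pos: [0.4932, 0.2712, 0.3298]
tcp_rot: [179.9, -0.1, 83.7]
wrist_force: [0.3, 0.9, -2.7]
opening: 0.0287
[0.49323115 0.27124215 0.32981141] [ 1.79882583e+02 -1.05975522e-01  8.37179512e+01] [ 0.30423379  0.86973858 -2.71526463] 0.02868165379671034
(array([-0.3187,  0.0416,  0.0026]), array([ 0.0065, -0.0036, -0.2842])) (array([-0.524 ,  0.1784,  0.0025]), array([ 0.007 , -0.0028, -0.546 ]))
```

View pics/w13.png

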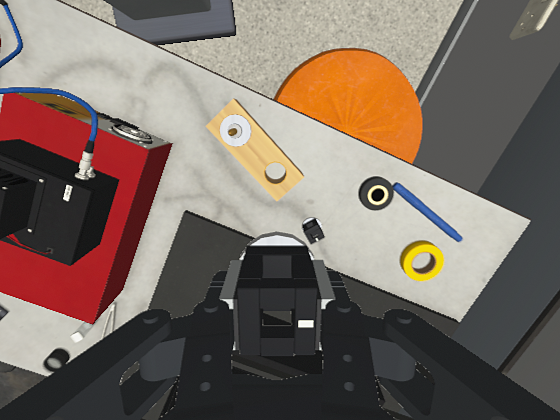

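The holder is out and the stand hole at (276,173) is empty. The pin is undisturbed. Next is the transfer.

```bash
python3 -m creep '[[-0.045,0.006,0,0,0,-0.035,0],[-0.09,0.012,0,0,0,-0.07,0],[-0.135,0.018,0,0,0,-0.105,0],[-0.18,0.024,0,0,0,-0.14,0],[-0.225,0.03,0,0,0,-0.175,0],[-0.27,0.036,0,0,0,-0.21,0],[-0.318,0.042,0,0,0,-0.245,0],[-0.35,0.062,0,0,0,-0.28,0]]'
python3 - <<'E'
from h import *
o=bot.get_obs(); print(o["ee_pos"],o["tcp_rot"],o["wrist_force"],o["opening"])
print(goal([.6135,-.269,.20],115.0))
E
```

```text
time: 12.55
ee_pos: [0.5155, -0.0859, 0.3277]
tcp_rot: [179.9, 0.0, 99.8]
wrist_force: [0.7, 0.4, -2.2]
opening: 0.0289
[ 0.51547925 -0.08588506  0.32767188] [1.79934221e+02 2.58819763e-02 9.97659769e+01] [ 0.68460194  0.40216798 -2.20451467] 0.028899185755642206
(array([-0.197 ,  0.0654,  0.1278]), array([ 0.0011,  0.0006, -0.2659]))
```

```bash
python3 -m creep '[[-0.045,0.015,0,0,0,-0.05,0],[-0.09,0.03,0,0,0,-0.1,0],[-0.135,0.045,0,0,0,-0.15,0],[-0.175,0.058,0,0,0,-0.2,0],[-0.197,0.0655,0.02,0,0,-0.266,0],[-0.197,0.0655,0.06,0,0,-0.266,0],[-0.197,0.0655,0.1,0,0,-0.266,0],[-0.197,0.0655,0.12,0,0,-0.266,0]]'
python3 - <<'E'
from h import *
o,im=snap("wrist","w14");snap("side","s14"); snap("scene","c14");o=bot.get_obs(); print(o["ee_pos"],o["tcp_rot"],o["wrist_force"],o["opening"])
a=cv2.imread("pics/s14.png"); b=cv2.imread("pics/c14.png")
A=cv2.resize(a[160:260,290:380],None,fx=4.4,fy=4.4,interpolation=cv2.INTER_CUBIC);B=cv2.resize(b[100:200,240:330],None,fx=4.4,fy=4.4,interpolation=cv2.INTER_CUBIC)
cv2.imwrite("pics/sc14.png",cv2.hconcat([A,B]))
E
```

```text
time: 13.35
ee_pos: [0.6137, -0.2662, 0.2018]
tcp_rot: [-179.8, -0.2, 115.0]
wrist_force: [-0.4, 0.2, -2.3]
opening: 0.029
[ 0.61408565 -0.26611428  0.20537312] [-1.79902679e+02 -1.29319008e-01  1.14999040e+02] [-0.59287658  0.536378   -1.7414456 ] 0.029149984962730385
```

View pics/w14.png

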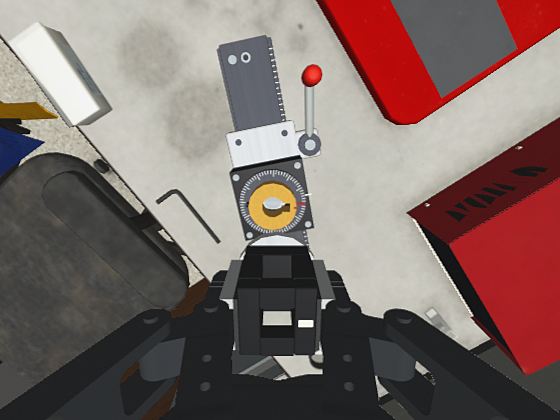

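View pics/sc14.png

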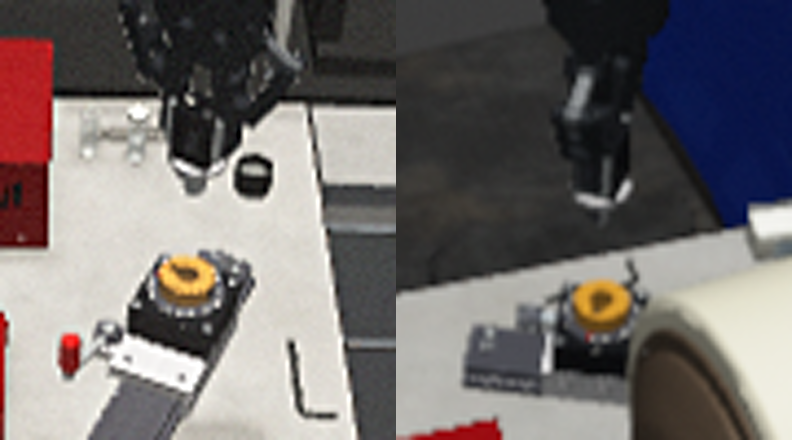

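Run:
```python
import cv2
a=cv2.imread("pics/w14.png")
cv2.imwrite("pics/w14c.png",cv2.resize(a[150:250,220:330],None,fx=6,fy=6,interpolation=cv2.INTER_CUBIC))
```

```text
(no output)
```

View pics/w14c.png

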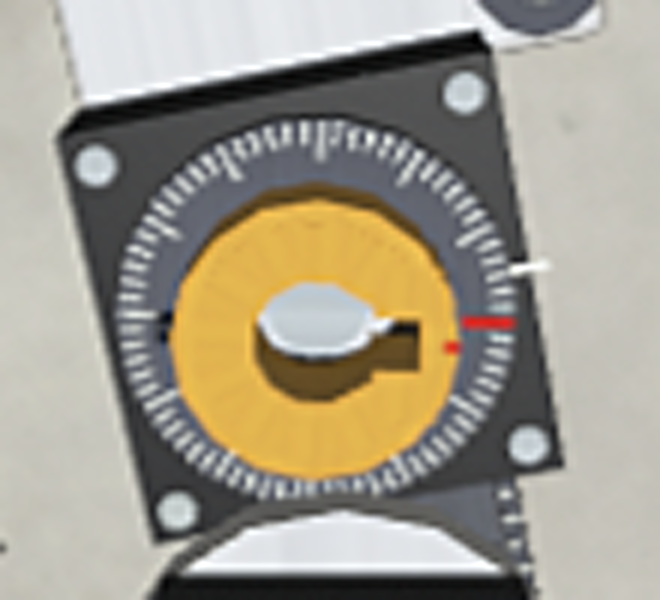

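```bash
python3 - <<'E'
from h import *
np.set_printoptions(precision=4,suppress=True)
c=wcam("w14"); f=lambda x,y,z=.084:onz(c,(220+x/6,150+y/6),z)
E_=[f(173,338),f(460,338),f(316,198),f(316,478)]
print(E_[0]-E_[1],E_[2]-E_[3]);H=sum(E_)/4;print("hub",H,(E_[0]+E_[1])/2,(E_[2]+E_[3])/2)
ang=lambda v:np.degrees(np.arctan2(v[1],v[0]))
for p,z in [((420,346),.084),((452,347),.084),((490,323),.07)]: X=f(*p,z); print(ang(X-H),np.hypot(*(X-H)[:2]))
e=[f(462,322,.07),f(515,322,.07)];print("dial mark ends",[ (ang(x-H),np.hypot(*(x-H)[:2])) for x in e])
S,D=pr("scene"),pr("side")
print("side: shaft tip px", (290+193/4.4,160+188/4.4),"pred", proj(D,np.r_[H[:2],.2054-.0128-.028]), "hub px",(290+186/4.4,160+267/4.4),proj(D,H))
E
python3 - <<'E'
import cv2
a=cv2.imread("pics/w14.png")
cv2.imwrite("pics/w14d.png",cv2.resize(a[225:370,215:340],None,fx=4,fy=4,interpolation=cv2.INTER_CUBIC))
E
```

```text
[ 0.0166 -0.0356  0.    ] [-0.036  -0.0167  0.    ]
hub [ 0.6127 -0.2687  0.084 ] [ 0.6125 -0.2687  0.084 ] [ 0.6129 -0.2686  0.084 ]
111.26635384560385 0.014226044073689856
111.70588641170822 0.018611057012628544
111.73968575360323 0.024919295395019393
dial mark ends [(np.float64(111.51976767885182), np.float64(0.020887353044336993)), (np.float64(112.4480319081715), np.float64(0.02849954952097648))]
side: shaft tip px (333.8636363636364, 202.72727272727272) pred [333.8523 202.8319] hub px (332.27272727272725, 220.6818181818182) [331.6244 222.    ]
```

View pics/w14d.png

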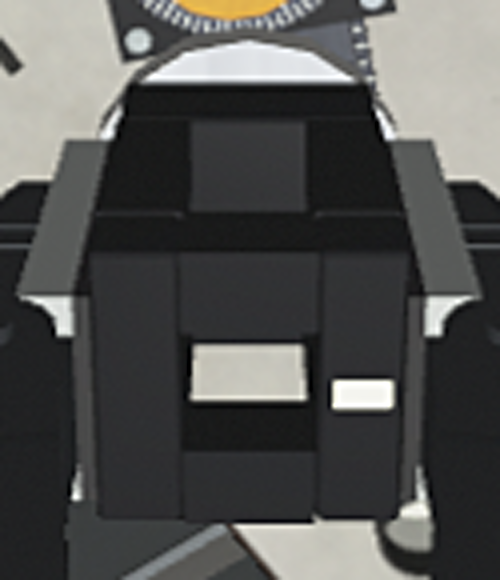

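Run:
```python
from h import *
np.set_printoptions(precision=4,suppress=True)
c=wcam("w14"); a=np.load("pics/w14.npy"); R=Ro.from_euler('xyz',a[3:],degrees=True)
for dz in (.0352,.032,.028):
    P=[onz(c,(215+x/4,225+y/4),a[2]+dz) for x,y in [(91,251),(410,251),(406,519),(97,518)]]
    C=sum(P)/4; print(dz,"sides",[round(np.linalg.norm(P[i]-P[i-1]),4) for i in range(4)],"C in tool",R.inv().apply(C-a[:3]))
print("hub in tool",R.inv().apply(np.array([.6127,-.2687,.084])-a[:3]))
```

```text
0.0352 sides [np.float64(0.0292), np.float64(0.0291), np.float64(0.0294), np.float64(0.0302)] C in tool [ 0.0012  0.001  -0.0352]
0.032 sides [np.float64(0.0301), np.float64(0.03), np.float64(0.0303), np.float64(0.0311)] C in tool [ 0.0013  0.0032 -0.032 ]
0.028 sides [np.float64(0.0312), np.float64(0.0311), np.float64(0.0313), np.float64(0.0322)] C in tool [ 0.0013  0.006  -0.028 ]
hub in tool [-0.0024 -0.0015  0.1178]
```

```bash
python3 -m creep '[[-0.003,-0.0035,0.02,0,0,0.044,0],[-0.003,-0.0035,0.045,0,0,0.044,0],[-0.003,-0.0035,0.062,0,0,0.044,0],[-0.003,-0.0035,0.067,0,0,0.044,0],[-0.003,-0.0035,0.067,0,0,0.044,0]]'
python3 - <<'E'
from h import *
o,im=snap("wrist","w15");snap("side","s15"); snap("scene","c15");o=bot.get_obs(); print(o["ee_pos"],o["tcp_rot"],o["wrist_force"],o["opening"])
a=cv2.imread("pics/s15.png"); b=cv2.imread("pics/c15.png")
A=cv2.resize(a[190:240,305:360],None,fx=7,fy=7,interpolation=cv2.INTER_CUBIC);B=cv2.resize(b[130:180,260:315],None,fx=7,fy=7,interpolation=cv2.INTER_CUBIC)
cv2.imwrite("pics/sc15.png",cv2.hconcat([A,B]))
E
```

```text
time: 14.0
ee_pos: [0.6132, -0.2708, 0.1406]
tcp_rot: [180.0, 0.0, 112.5]
wrist_force: [0.2, -0.3, -2.0]
opening: 0.0289
[ 0.61357363 -0.27099616  0.14138571] [1.79894937e+02 1.07461238e-01 1.12477516e+02] [-1.40727575  0.23202686 -1.69455664] 0.02935405810450076
```

View pics/sc15.png

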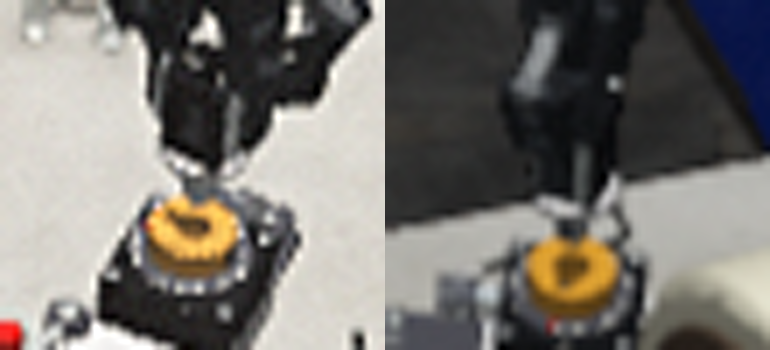

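View pics/w15.png

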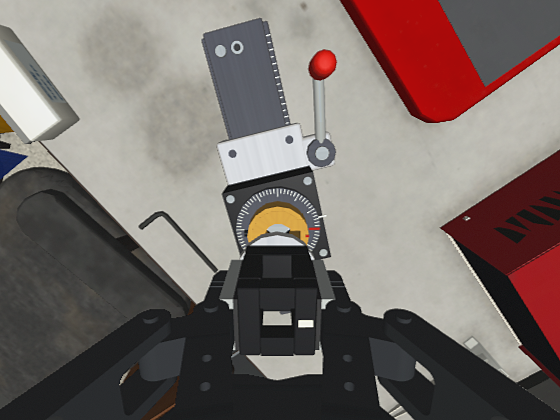

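Run:
```python
import cv2
a=cv2.imread("pics/w15.png")
cv2.imwrite("pics/w15c.png",cv2.resize(a[175:275,215:340],None,fx=6,fy=6,interpolation=cv2.INTER_CUBIC))
```

```text
(no output)
```

View pics/w15c.png

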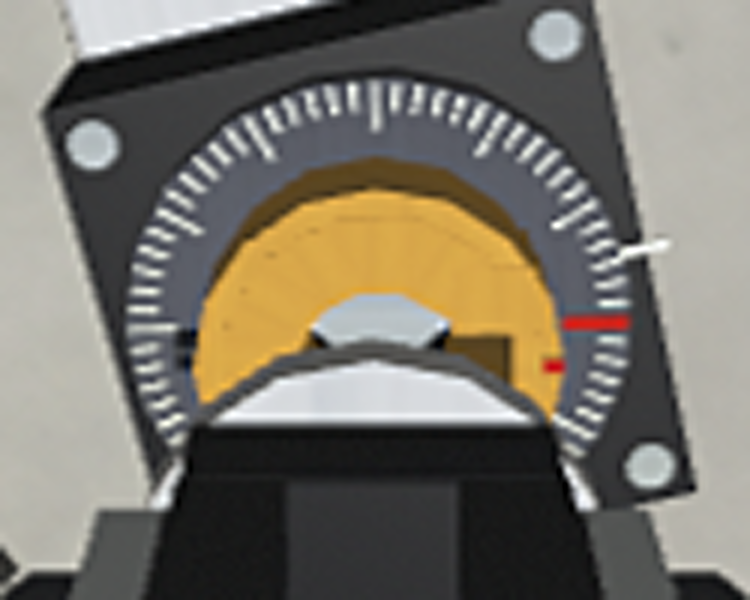

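Run:
```python
from h import *
from scipy.optimize import least_squares
np.set_printoptions(precision=4,suppress=True)
c=wcam("w15"); a=np.load("pics/w15.npy"); R=Ro.from_euler('xyz',a[3:],degrees=True)
f=lambda x,y,z=.084:R.inv().apply(onz(c,(215+x/6,175+y/6),z)-a[:3])
L,Rr,T=f(193,362),f(565,362),f(379,191)
pts=np.array([L,Rr,T,f(240,262),f(515,262)])[:,:2]
fit=least_squares(lambda p:np.hypot(*(pts-p).T)-.02,[0,0]); print("hub in tool",fit.x,fit.fun)
fr=least_squares(lambda p:np.hypot(*(pts-p[:2]).T)-p[2],[0,0,.02]); print(fr.x)
h=fit.x
for p,z in [((511,363),.084),((553,366),.084),((598,323),.07)]:
    v=f(*p,z)[:2]-h; print("key angle rel tool x (toward +y)",np.degrees(np.arctan2(v[1],v[0])),np.hypot(*v))
for dz in (.0128,.0148):
  z0=a[2]-dz; print("flange", f(375,343,z0)[:2]-[0,-.02], f(375,360,z0+.006)[:2]-[0,-.02],f(150,510,z0+.006),f(600,510,z0+.006))
# vertical predicted px
H=np.array([.6131,-.269]);
for n in ("scene","side"):
    q=pr(n); print(n,proj(q,[*H,.084]),proj(q,[*H,a[2]-.0138-.028]))
```

```text
hub in tool [0.0018 0.0021] [-0.      0.0001  0.0007 -0.0005 -0.0006]
[0.0018 0.0019 0.0198]
key angle rel tool x (toward +y) -6.253436804709867 0.014319854595364612
key angle rel tool x (toward +y) -3.7315635826216393 0.018795173230675866
key angle rel tool x (toward +y) -2.657495909900871 0.025172426223409858
flange [0.0013 0.0023] [0.0012 0.0015] [-0.0173 -0.0053  0.0068] [ 0.0198 -0.0053  0.0068]
flange [0.0013 0.003 ] [0.0012 0.0023] [-0.0175 -0.0043  0.0088] [ 0.0201 -0.0044  0.0088]
scene [285.9588 167.4736] [286.0733 164.1338]
side [331.7891 222.0179] [332.1855 218.6177]
```

Hub and flange centres agree within about 0.7 mm in the tool frame. The keyway estimates range over 111–116°, so I'll take a yaw of 114° and lower gently.

```bash
python3 -m creep '[[0.0005,0,0.005,0,0,-0.026,0],[0.0005,0,0.01,0,0,-0.026,0],[0.0005,0,0.014,0,0,-0.026,0],[0.0005,0,0.017,0,0,-0.026,0],[0.0005,0,0.02,0,0,-0.026,0],[0.0005,0,0.02,0,0,-0.026,0]]' 90
python3 - <<'E'
from h import *
o=bot.get_obs(); print(o["ee_pos"],o["tcp_rot"],o["wrist_force"],o["torque"],o["opening"])
E
```

```text
time: 14.75
ee_pos: [0.6124, -0.2702, 0.1187]
tcp_rot: [-180.0, -0.0, 114.0]
wrist_force: [0.2, 0.3, -3.2]
opening: 0.0288
[ 0.61243443 -0.27020117  0.11865481] [-1.79966403e+02 -3.46585952e-02  1.13958806e+02] [ 0.24776106  0.27300498 -3.22205621] [ 0.01220509  0.01956769 -0.02412157] 0.028754641183512442
```

```bash
python3 -m creep '[[0,0,0.002,0,0,0,0],[0,0,0.004,0,0,0,0],[0,0,0.006,0,0,0,0],[0,0,0.006,0,0,0,0]]'
python3 - <<'E'
from h import *
o=bot.get_obs(); print(o["ee_pos"],o["tcp_rot"],o["wrist_force"],o["torque"],o["opening"])
E
```

```text
time: 15.15
ee_pos: [0.6125, -0.2702, 0.1129]
tcp_rot: [-180.0, -0.0, 114.0]
wrist_force: [0.2, -1.0, -2.1]
opening: 0.0289
[ 0.61253719 -0.27024623  0.11294552] [-1.79983489e+02 -1.69982988e-02  1.13960449e+02] [ 0.24902318 -1.00004246 -2.11443645] [-0.06397365 -0.00876772  0.02050605] 0.02887632838480024
```

```bash
python3 -m creep '[[0,0,0.0015,0,0,0,0],[0,0,0.003,0,0,0,0],[0,0,0.0045,0,0,0,0],[0,0,0.0045,0,0,0,0]]'
python3 - <<'E'
from h import *
o=bot.get_obs(); print(o["ee_pos"],o["tcp_rot"],o["wrist_force"],o["torque"],o["opening"])
snap("side","s16"); snap("wrist","w16")
a=cv2.imread("pics/s16.png"); b=cv2.imread("pics/w16.png")
A=cv2.resize(a[190:240,305:355],None,fx=8,fy=8,interpolation=cv2.INTER_CUBIC);B=cv2.resize(b[200:300,230:330],None,fx=4,fy=4,interpolation=cv2.INTER_CUBIC)
cv2.imwrite("pics/sc16.png",cv2.hconcat([A,B]))
E
```

```text
time: 15.55
ee_pos: [0.6125, -0.2702, 0.1085]
tcp_rot: [-180.0, -0.0, 114.0]
wrist_force: [-0.3, -0.2, -3.2]
opening: 0.0284
[ 0.61252204 -0.27022823  0.10845296] [-1.79981300e+02 -2.03600929e-02  1.13962532e+02] [-0.27448786 -0.15750582 -3.23306112] [-9.47085838e-05 -1.73078500e-02 -9.45647051e-03] 0.028433392831802955
```

View pics/sc16.png

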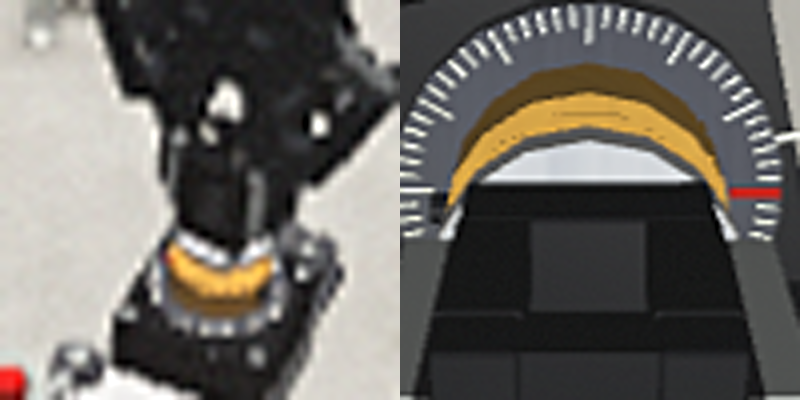

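The key appears to have entered: estimated gap about 11 mm with no force. I'll push on toward home.

```bash
python3 -m creep '[[0,0,0.002,0,0,0,0],[0,0,0.004,0,0,0,0],[0,0,0.006,0,0,0,0],[0,0,0.006,0,0,0,0]]' 110
python3 - <<'E'
from h import *
o=bot.get_obs(); print(o["ee_pos"],o["tcp_rot"],o["wrist_force"],o["torque"],o["opening"])
E
```

```text
time: 16.05
ee_pos: [0.6127, -0.2703, 0.1029]
tcp_rot: [180.0, 0.0, 114.0]
wrist_force: [-0.3, 0.7, -0.7]
opening: 0.0285
[ 0.61269193 -0.27029509  0.10291274] [1.79988727e+02 1.05711176e-02 1.13960589e+02] [-0.2541069   0.70601249 -0.68881979] [0.10751474 0.19473497 0.0223997 ] 0.02852480171858399
```

```bash
python3 -m creep '[[0,0,0.001,0,0,0,0],[0,0,0.002,0,0,0,0],[0,0,0.003,0,0,0,0],[0,0,0.003,0,0,0,0]]'
python3 - <<'E'
from h import *
o=bot.get_obs(); print(o["ee_pos"],o["tcp_rot"],o["wrist_force"],o["torque"],o["opening"])
snap("side","s17"); snap("wrist","w17")
a=cv2.imread("pics/s17.png"); b=cv2.imread("pics/w17.png")
A=cv2.resize(a[190:240,305:355],None,fx=8,fy=8,interpolation=cv2.INTER_CUBIC);B=cv2.resize(b[200:300,230:330],None,fx=4,fy=4,interpolation=cv2.INTER_CUBIC)
cv2.imwrite("pics/sc17.png",cv2.hconcat([A,B]))
E
```

```text
time: 16.45
ee_pos: [0.6128, -0.2703, 0.1001]
tcp_rot: [180.0, 0.0, 114.0]
wrist_force: [-1.2, 1.5, 5.2]
opening: 0.029
[ 0.61275818 -0.27029457  0.10012829] [1.79977392e+02 2.07502738e-02 1.13961584e+02] [-1.16260104  1.53760629  5.21747436] [0.14177912 0.32901792 0.00239067] 0.028970559380755993
```

View pics/sc17.png

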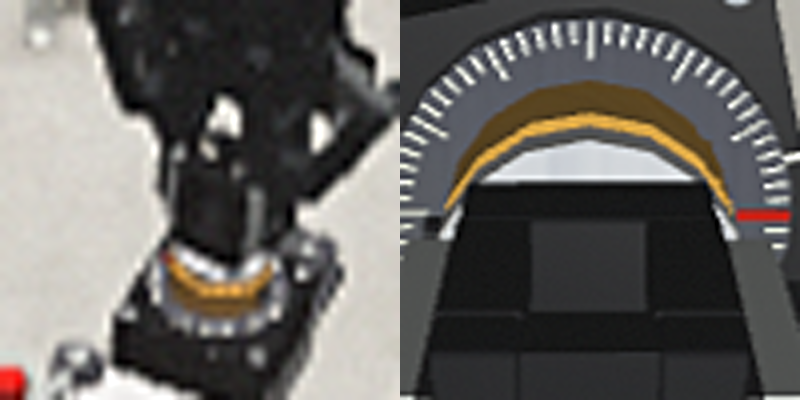

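Spring contact is felt at about 7.5 N net. A brass sliver still shows, so I'll keep pushing in small steps until it goes solid.

```bash
python3 -m creep '[[0,0,0.001,0,0,0,0],[0,0,0.002,0,0,0,0],[0,0,0.002,0,0,0,0]]' 120
python3 -m creep '[[0,0,0.001,0,0,0,0],[0,0,0.001,0,0,0,0]]'
python3 - <<'E'
from h import *
o=bot.get_obs(); print(o["ee_pos"],o["tcp_rot"],o["wrist_force"],o["torque"],o["opening"])
snap("side","s18"); snap("wrist","w18")
a=cv2.imread("pics/s18.png"); b=cv2.imread("pics/w18.png")
A=cv2.resize(a[190:240,305:355],None,fx=8,fy=8,interpolation=cv2.INTER_CUBIC);B=cv2.resize(b[200:300,230:330],None,fx=4,fy=4,interpolation=cv2.INTER_CUBIC)
cv2.imwrite("pics/sc18.png",cv2.hconcat([A,B]))
E
```

```text
time: 16.85
ee_pos: [0.6128, -0.2703, 0.098]
tcp_rot: [180.0, 0.0, 114.0]
wrist_force: [-1.7, 1.2, 6.1]
opening: 0.0288
time: 17.05
ee_pos: [0.6128, -0.2703, 0.0971]
tcp_rot: [180.0, 0.0, 114.0]
wrist_force: [-1.7, 0.7, 6.9]
opening: 0.0286
[ 0.61278087 -0.27033312  0.09712631] [1.79976864e+02 2.28654250e-02 1.13962153e+02] [-1.68572936  0.73646344  6.89490168] [ 0.28764387  0.49018575 -0.02979419] 0.028629965728698567
```

View pics/sc18.png

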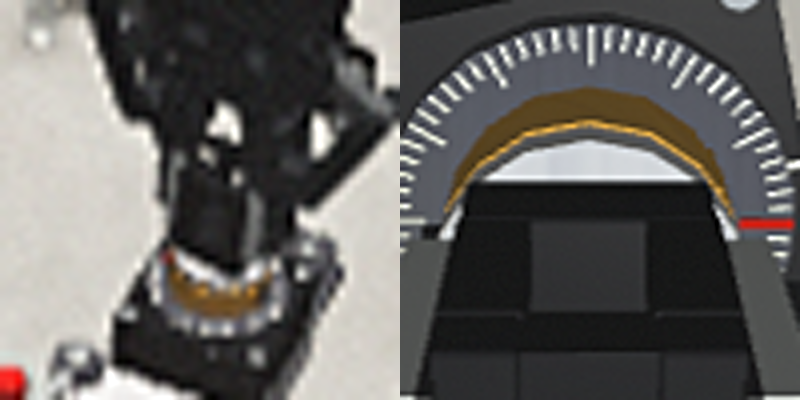

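Nearly home; the brass sliver is very thin now. I'll continue in 1 mm steps until the force rises sharply.

```bash
python3 -m creep '[[0,0,0.001,0,0,0,0],[0,0,0.001,0,0,0,0]]'
python3 -m creep '[[0,0,0.001,0,0,0,0],[0,0,0.001,0,0,0,0]]'
python3 - <<'E'
from h import *
o=bot.get_obs(); print(o["ee_pos"],o["tcp_rot"],o["wrist_force"],o["torque"],o["opening"])
snap("side","s19"); snap("wrist","w19")
a=cv2.imread("pics/s19.png"); b=cv2.imread("pics/w19.png")
A=cv2.resize(a[190:240,305:355],None,fx=8,fy=8,interpolation=cv2.INTER_CUBIC);B=cv2.resize(b[200:300,230:330],None,fx=4,fy=4,interpolation=cv2.INTER_CUBIC)
cv2.imwrite("pics/sc19.png",cv2.hconcat([A,B]))
E
```

```text
time: 17.35
ee_pos: [0.6128, -0.2703, 0.0969]
tcp_rot: [180.0, 0.0, 114.0]
wrist_force: [-2.8, 2.4, 9.7]
opening: 0.0286
time: 17.55
ee_pos: [0.6128, -0.2703, 0.0968]
tcp_rot: [179.9, 0.1, 114.0]
wrist_force: [-5.7, 2.0, 14.8]
opening: 0.0287
[ 0.61284422 -0.27032465  0.09681044] [1.79923492e+02 7.88169462e-02 1.13963125e+02] [-5.65349937  2.03432228 14.83002203] [ 0.69153875  1.26272688 -0.01931896] 0.02867938293827857
```

View pics/sc19.png

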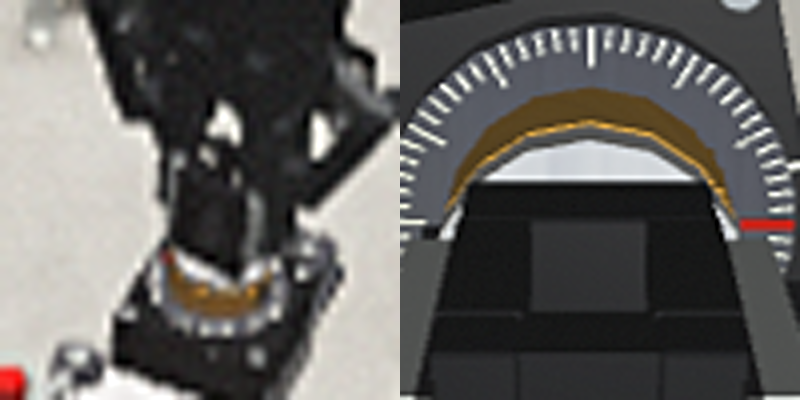

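```bash
python3 -m creep '[[0,0,0,0,0,0,0],[0,0,0,0,0,0,0],[0,0,0,0,0,0,0],[0,0,0,0,0,0,0],[0,0,0,0,0,0,0]]'
python3 - <<'E'
from h import *
np.set_printoptions(precision=4,suppress=True)
o,im=snap("wrist","w20");snap("scene","c20");print(o["ee_pos"],o["tcp_rot"],o["wrist_force"],o["opening"])
c=wcam("w20"); print("dial mark",onz(c,(230+767/4-100,200+225/4),.07))
E
```

```text
time: 18.15
ee_pos: [0.6128, -0.2703, 0.0968]
tcp_rot: [179.9, 0.1, 114.0]
wrist_force: [-4.6, 2.4, 16.0]
opening: 0.0285
[ 0.6128 -0.2703  0.0968] [179.9235   0.0777 113.9658] [-4.6087  2.3527 16.0325] 0.02852707112546657
dial mark [ 0.6038 -0.2458  0.07  ]
```

View pics/w20.png

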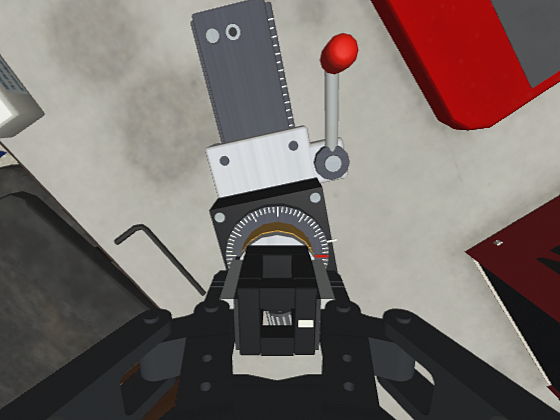

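View pics/s19.png

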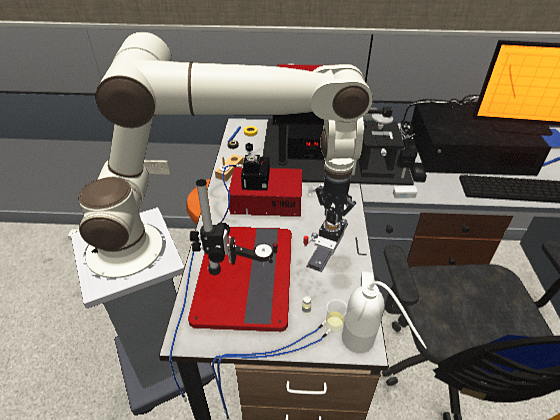

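Run:
```python
from h import *
c=wcam("w20"); kn=onz(c,(339,57),.08);pv=onz(c,(332,162),.047);v=kn-pv
print(np.degrees(np.arctan2(v[1],v[0]))%360,np.hypot(*v[:2]),onz(c,(267,10),.03),onz(c,(292,120),.03))
a=onz(c,(271,5),.03)-onz(c,(293,125),.03);print("rail",np.degrees(np.arctan2(a[1],a[0]))%360)
```

```text
209.3549265237483 0.050975080315351064 [ 0.4963604  -0.32734019  0.03      ] [ 0.5441736  -0.28984785  0.03      ]
rail 215.6153263998275
```

Run:
```python
from workcell import bot
print(bot.job_done())
```

```text
the job is handed in; nothing more can be done
None
```

I clamped the carrier, seated the cuvette holder in the hub, and handed the job in at about 18 s, still holding it pressed home. The hand-in reported no verdict.

- **Lever:** I pushed the red knob round, inside partly open jaws, until it met its stop at about 27 N. Afterwards it measured about 83° (1.4 rad) from square to the rail, which agrees with the 1.42 stop.
- **Holder:** I gripped the 30 mm holder in the stand (the larger of the two), lifted it and carried it over the power supply. I turned it to a yaw of 114° and lowered it; the key went into the keyway with no search needed. I then pushed against the spring until it went solid: TCP height stopped at 0.0968 m while the force kept rising.
- **Last checks:** At the end the net push was about 18 N with the grip set at 120 N, tilt was about 0.1°, and the reading was steady over 0.5 s.
- **Left in place:** The dial mark moved no more than about 2 mm between views, which is within camera error. The pin looked unmoved just after the lift. The beaker and vial showed no visible change in the last side picture, though I did not measure any of the three again.
- **Disagreements:** The keyway direction read between 111° and 116° (one rough reading nearly 119°), so I used 114°. In the last close pictures a thin brass line still shows at the flange edge. I put this down to viewing angle, because the stop in height and the rise in force both say it is home.

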